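Park the blue deck cover in its spring clip slot

TASK

The sample deck is open for loading: take the blue cover panel out of its bench stand and push it straight down into the blue spring clip slot until it is fully home on the slot's floor, upright and roughly centred along the slot, then let go. Leave the orange cover panel standing where it is.

Things in the scene. Friction and masses are not known exactly. Their poses are not given: they have to be found in the camera images.
- blue_cover_mid (a point): Centre of the blue cover panel: flat board 12 mm thick (x), 110 mm wide (y), 120 mm tall (z, up), 0.1 to 0.25 kg, white field on each face, symmetric. Starts upright in a fixed grey and black bench stand (80 x 136 mm, 34 mm tall; loose slot 18 mm wide, 26 mm deep), lower edge 8 mm above the table; lifts straight out. Its upper 90 mm stand free.
- blue_slot_seat (a point): Centre of the floor of the blue clip slot, 10 mm above the table. The slot runs along y; x is across it (the panel's thickness), z up. The jaws' flared lips reach 56 mm above this point; they are narrowest 26 mm above it. Fully home, the panel's lower edge rests on this floor, its centre 60 mm above this point.
- blue_slot: The fixed rack module with that slot: blue base 84 x 136 mm, origin at table level under the slot's centre, axes as the seat's. Two sprung steel jaws 80 mm long, 8 mm apart at rest, mouth 34 mm wide, lips 25 degrees from vertical. Spreading them takes up to about 10 to 20 N of push (the panel's weight is not enough); friction then holds it. A like orange module nearby is not used.
- orange_cover_mid (a point): Centre of the orange cover panel, same shape and size as the blue one, upright in a bench stand of the same kind, at least 170 mm from the blue one. To be left alone.
There are look-alikes about, which are no part of the job. What is meant by the part that bears blue_cover_mid is not green, and is the larger of those in its own colour.

How it is judged:
At the end, for the whole second after the job is handed in: The blue cover stands upright (within 11 degrees) and lined up (within 11 degrees) in the blue clip slot, pushed down to the slot's floor (within 7 mm), centred within 20 mm along the slot and 12 mm across it, released and at rest; the orange cover is within 30 mm of where it started (z of blue_cover_mid in the frame of blue_slot_seat between 0.05 and 0.067 m and x of blue_cover_mid in the frame of blue_slot_seat between -0.012 and 0.012 m and y of blue_cover_mid in the frame of blue_slot_seat between -0.02 and 0.02 m and angle between the x axis of blue_cover_mid and the x axis of blue_slot_seat, either way round below 0.2 rad and angle between blue_cover_mid's own z axis and vertical below 0.2 rad and linear speed of blue_cover below 0.02 m/s and distance of orange_cover_mid from where it was at the start of the episode below 0.03 m); the robot touches nothing.
It fails at once if the orange cover is moved more than 30 mm from where it stood (distance of orange_cover_mid from where it was at the start of the episode above 0.03 m).
It also fails if it takes over 40 s, if anything falls off the work surface, if the arm or the gripper's body presses on something with over 40 N, if the wrist force passes 120 N, or if a joint passes its speed limit or range.

ROBOT

A 6-joint arm with a two-finger parallel gripper is mounted at the origin on the work surface. World frame = base frame: x ahead of the robot, y to its left, z up, the work surface at z = 0. Lengths are in m, angles in rad, forces in N, time in s.
With the tool pointing down it reaches from about 0.35 to 0.975 m from the base axis. Payload 7.1 kg.
Tool frame: the origin (TCP) lies on the centre line of the jaws, within the pads' length; the fingertips stand r.tips_ahead ahead of it and the grasp point (between the pads) lies 2 mm behind it (r.tips_ahead is the distance from the TCP to the fingertips, in m); z points along the fingers, x is the direction in which the jaws open and shut, and the axes are right-handed (so a half turn about z gives the same grasp; the last joint's range is limited). The gripper opens to 88 mm and grips with 3 to 60 N. Pads are 20 mm wide; open, the fingers measure 115 mm over their backs; the gripper's body (75 mm by 178 mm) begins 61 mm behind the grasp point.
Start: joints at [1.223, 0.423, 1.63, -0, 1.089, -0.019], TCP at [0.202, 0.592, 0.24] pointing down, gripper open.
Joint ranges: [-3, 3], [-0.9, 2.11], [0.09, 2.58], [-1.31, 4.45], [0.11, 2.69], [-2.54, 2.54]. Speed limits (rad/s): [2.39, 2.39, 3.01, 3.14, 3.14, 3.14].

INTERFACE

Orientations are given as a rotation vector (axis times angle).
In Python, from rig import r gives the robot as it stands.
- The arm moves only by the tool servo_tool, never from a script. Its argument "motion" is a list of rows, each a list of 4 numbers: the shift along the tool's x, y, z in mm, then the turn about the tool's z in degrees. In form: [[tx, ty, tz, twist], ...]. A call has 1 to 10 rows; each row shifts and turns the commanded pose from where the row before left it, along the tool's axes as they then stand; what a row does not reach is not made up. A row lasts 1/12 s, in which the tool goes at most 41.7 mm and 7.16 degrees, less where a joint would pass 70% of its speed; a pose out of reach is approached as far as the arm can. A call is refused whole if a number of a shift passes 41.7 or a number of a turn 7.16, either way. A call with a gripper value outside its range is refused whole. "jaw" is the opening, from 0 (shut) to 1 (fully open), set as the call begins (left out, the last holds). The fingers move at their own pace and stop on an object; "squeeze" is the grip in N (left out, the last holds). Time passes only in rows, so rows that do not move let the fingers close. It gives the time, the measured TCP pose, the force and the opening at its end, in the units of the state.
- r.read_state(): the state, without advancing time (a new reading comes with each control period).
- r.camera(name): name is "side" or "top" or "wrist"; returns (picture, depth): 400x640x3 uint8, red, green, blue; 400x640 float32, m along the optical axis (not along the pixel's ray), 0 where there is no reading.
- r.calibration(name): a dict with "K" (3x3 intrinsics, pixels), "D" ([k1, k2, p1, p2, k3] as OpenCV has them; the pictures are not rectified), "R" (3x3) and "t" (3): a world point X has camera coordinates R X + t; the wrist camera has in their place "T_tool_cam" (4x4, takes a point from camera to tool coordinates, whose origin is the TCP and whose axes are the tool frame's). Camera axes: x right, y down, z forward; pixel columns grow to the right and rows downward; lengths in m; the calibration is good to about 2 mm. A picture is of the moment at which its call begins: read the wrist's pose just before it. calibration takes no time and is no camera call.
- r.close_job(): hands the job in, once; it reports no verdict.
The state is a dict: "time_s": time; "joint_pos": joint angles; "joint_velocities": joint speeds; "joint_efforts": joint torques, N m; "eef_pos": TCP position; "tcp_rot": TCP orientation; "contact_force": force on the tool from outside, world axes, zero at the start; "torque": the same for the moment, N m; "opening": finger opening in m.
Only numpy, scipy, OpenCV 4.12 (cv2) and the standard library are available. Lean on these libraries where they do the work, as an engineer would, in place of code of your own. Each camera call takes 0.05 s, during which the arm holds its last target. There are 200 camera calls.

## Working session

There is one attempt and no reset: what is moved stays moved. The work goes in short steps, Python scripts to look and compute and a tool call to move; the robot and the scene stay as the last step left them, time stands still between calls to the robot, and variables do not carry over. Pictures are saved under pics/ and viewed, about 8 in all and at most 12, crops included, and the job is handed in when it is done.

Besides the shell and the picture viewer there is one more tool, called after ">>>" as name(argument=value, ...) on one line, values as JSON. servo_tool: Moves the arm, as the interface text tells. Its arguments: {"type":"object","properties":{"motion":{"type":"array"},"jaw":{"type":"number"},"squeeze":{"type":"number"}},"required":["motion"]}

```bash
mkdir -p pics; ls; python3 - <<'E'
from rig import r
import cv2,numpy as np
s=r.read_state();print(s,r.tips_ahead)
for n in("top","side"):
    im,d=r.camera(n);np.savez(f"pics/{n}0.npz",im=im,d=d);cv2.imwrite(f"pics/{n}0.png",im[:,:,::-1])
    c=r.calibration(n);print(n,{k:np.round(v,4).tolist() for k,v in c.items()})
print(r.calibration("wrist"))
E
```

```text
pics
{'time_s': 0.0, 'joint_pos': array([ 1.22302447e+00,  4.23816310e-01,  1.63069804e+00,  1.02899381e-05,
        1.08859449e+00, -1.89753938e-02]), 'joint_velocities': array([-0.00130324,  0.00213505, -0.00018686,  0.00023075, -0.00034283,
       -0.0008411 ]), 'joint_efforts': array([ 1.57087987e-03, -5.44638026e+01, -2.73661512e+01,  6.45622099e-02,
        2.27061252e-02, -9.61307705e-05]), 'eef_pos': array([0.20159143, 0.59103113, 0.23891384]), 'tcp_rot': array([ 2.55435969e+00,  1.82742989e+00, -1.97048495e-03]), 'contact_force': array([ 1.25522299, -0.96639319,  0.26727655]), 'torque': array([-0.0103356 , -0.00624537,  0.01423669]), 'opening': 0.08763903482528702} 0.017
top {'K': [[444.7432, 0.0, 316.2498], [0.0, 444.7432, 202.6881], [0.0, 0.0, 1.0]], 'D': [-0.0467, 0.0, 0.0, 0.0, 0.0], 'R': [[-0.0112, -0.9998, -0.0182], [-0.9996, 0.0117, -0.0248], [0.0251, 0.0179, -0.9995]], 't': [-0.0237, 0.4609, 1.0332]}
side {'K': [[427.1793, 0.0, 325.2644], [0.0, 427.1793, 203.1261], [0.0, 0.0, 1.0]], 'D': [0.012, 0.0, 0.0, 0.0, 0.0], 'R': [[0.7473, -0.6645, -0.0011], [-0.3344, -0.3746, -0.8648], [0.5742, 0.6466, -0.5022]], 't': [-0.3924, 0.1972, 0.7744]}
{'K': array([[334.81102698,   0.        , 319.24171558],
       [  0.        , 334.81102698, 195.90373313],
       [  0.        ,   0.        ,   1.        ]]), 'D': array([-0.05688328,  0.        ,  0.        ,  0.        ,  0.        ]), 'T_tool_cam': array([[ 9.99998443e-01, -1.42953137e-04,  1.75892927e-03,
         3.40087980e-04],
       [-3.02238854e-04,  9.68113397e-01,  2.50512193e-01,
        -6.78773520e-02],
       [-1.73865450e-03, -2.50512335e-01,  9.68111846e-01,
        -1.43334894e-01],
       [ 0.00000000e+00,  0.00000000e+00,  0.00000000e+00,
         1.00000000e+00]])}
```

View pics/top0.png

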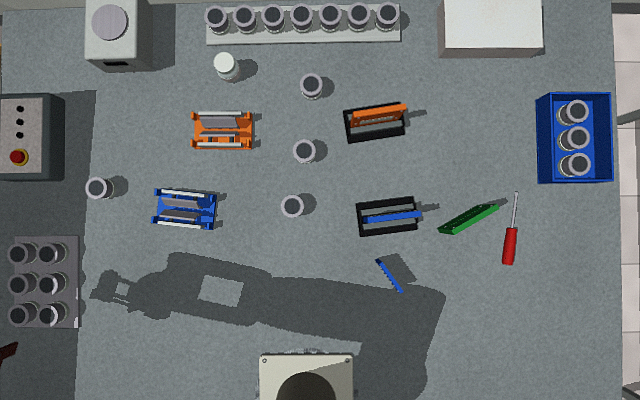

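View pics/side0.png

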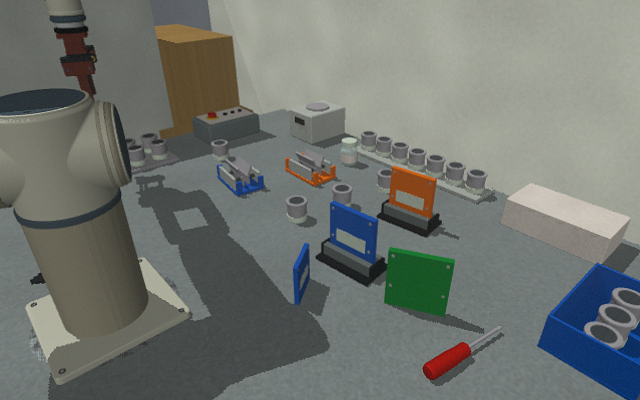

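The top view shows the following candidates:
- **Blue panel in stand:** (393,216), side view (353,233). This is the larger blue one.
- **Small blue panel, loose:** (390,275). Look-alike.
- **Green panel:** (470,216). Look-alike.
- **Blue bin:** (575,138). Not a panel.
- **Orange panel:** (380,114). Leave alone.

The blue slot is at (185,208). I choose the panel in the stand.

```bash
cat > h.py <<'E'
import numpy as np,cv2
def cloud(cal,d,px):
    """px Nx2 (col,row) -> world points from depth"""
    px=np.asarray(px,float); z=d[px[:,1].astype(int),px[:,0].astype(int)]
    n=cv2.undistortPoints(px[:,None],cal["K"],cal["D"])[:,0]
    C=np.c_[n*z[:,None],z]; return (C-cal["t"])@cal["R"],z>0
def blue(im):
    h=cv2.cvtColor(im,cv2.COLOR_RGB2HSV); return cv2.inRange(h,(105,120,50),(125,255,255))
def rect(P):
    (c,wh,a)=cv2.minAreaRect((P[:,:2]*1000).astype(np.float32)); return np.round(c,1),np.round(wh,1),round(a,1)
E
python3 - <<'E'
from rig import r
from h import *
for n in("top","side"):
    f=np.load(f"pics/{n}0.npz");im,d=f["im"],f["d"];cal=r.calibration(n)
    m=blue(im);m=cv2.morphologyEx(m,cv2.MORPH_CLOSE,np.ones((3,3)))
    k,l,st,ce=cv2.connectedComponentsWithStats(m)
    for i in range(1,k):
        if st[i,4]<40: continue
        v,u=np.where(l==i);P,ok=cloud(cal,d,np.c_[u,v]);P=P[ok]
        print(n,st[i],"z pct",np.round(np.percentile(P[:,2],[2,25,50,75,98])*1000),"rect",rect(P))
        if P[:,2].max()>.1: print("   top pts",rect(P[P[:,2]>.115]))
im=np.load("pics/top0.npz")["im"];s=np.load("pics/side0.npz")["im"]
a=cv2.resize(im[175:245,140:230],(400,311),interpolation=cv2.INTER_CUBIC);b=cv2.resize(im[185:305,345:465],(400,400),interpolation=cv2.INTER_CUBIC)
c=cv2.resize(s[190:310,280:400],(400,400)) ;e=cv2.resize(s[140:200,205:275],(400,343))
cv2.imwrite("pics/crop1.png",np.vstack([np.hstack([a[:300],e[:300]]),np.hstack([b,c])[:300]])[:,:,::-1])
E
```

```text
top [ 535   92   79   92 4935] z pct [ 2.  8. 31. 58. 72.] rect (array([ 604.6, -641.5]), array([212.2, 190.8]), 1.1)
top [151 188  66  42 955] z pct [ 6. 10. 11. 14. 42.] rect (array([449.5, 284.9]), array([150.9,  84.5]), 83.8)
top [176 195  17   5  64] z pct [ 6.  9. 10. 11. 14.] rect (array([477.3, 281.8]), array([40.3,  8.4]), 83.7)
top [363 210  59  13 370] z pct [ 16. 126. 128. 129. 132.] rect (array([ 427.6, -204.6]), array([ 16.5, 137.5]), 6.3)
   top pts (array([ 427.6, -190.1]), array([ 12.1, 108.7]), 6.9)
top [173 219  18   4  55] z pct [ 5. 10. 11. 12. 27.] rect (array([422.3, 284.4]), array([47.6,  7.1]), 89.5)
top [375 259  29  35 190] z pct [ 2. 75. 85. 87. 89.] rect (array([ 288.4, -194.6]), array([98.4, 12.7]), 37.9)
side [217 165  48  31 417] z pct [ 2.  8. 10. 19. 39.] rect (array([469.6, 316.2]), array([224.6, 114.2]), 82.4)
side [ 330  201   48   64 1713] z pct [ 33.  68.  95. 117. 129.] rect (array([ 488.4, -114.9]), array([282.3,  86. ]), 51.6)
   top pts (array([ 427.7, -191.4]), array([ 16.2, 111.1]), 7.3)
side [293 243  16  62 608] z pct [ 2. 25. 60. 81. 86.] rect (array([ 330.3, -142.8]), array([196.3,  31.6]), 54.0)
side [ 537  263  103  137 7097] z pct [ 4. 10. 34. 56. 71.] rect (array([ 650.8, -588.5]), array([339.5, 141.2]), 12.9)
```

View pics/crop1.png

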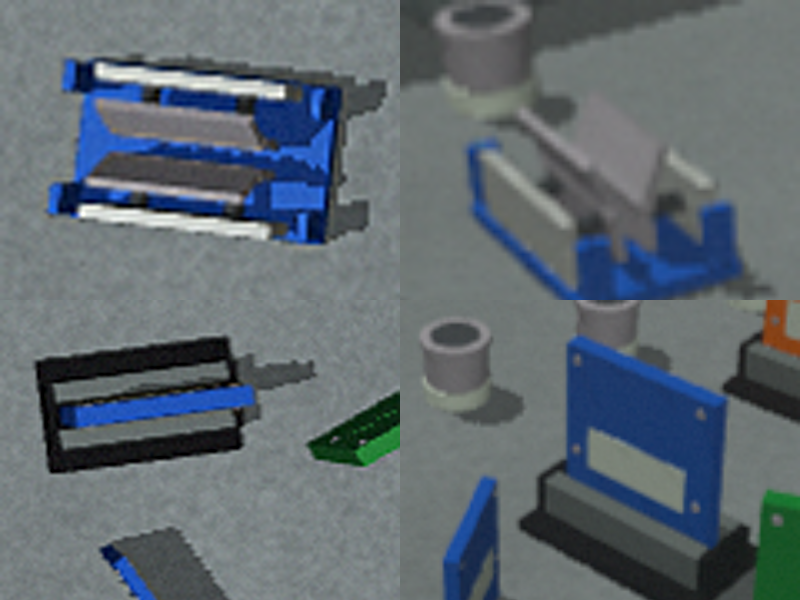

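The crop confirms it: the large blue panel with a white field in its grey and black stand (lower left and right), and the blue clip with two steel lips. Next I measure the slot and the panel's tilt.

```bash
python3 - <<'E'
from rig import r
from h import *
f=np.load("pics/top0.npz");im,d=f["im"],f["d"];cal=r.calibration("top")
u,v=np.meshgrid(range(140,235),range(175,245));px=np.c_[u.ravel(),v.ravel()]
P,ok=cloud(cal,d,px);m=blue(im)[px[:,1],px[:,0]]>0
b=P[ok&m];b=b[(b[:,2]<.016)&(b[:,2]>.005)];print("base",rect(b),len(b))
g=ok&~m&(np.hypot(P[:,0]-.45,P[:,1]-.285)<.09)
for lo,hi in((.055,.075),(.062,.075),(.03,.05),(.045,.055)):
    q=P[g&(P[:,2]>lo)&(P[:,2]<hi)]
    if len(q)>5: print("steel",lo,hi,len(q),rect(q))
q=P[g&(P[:,2]>.055)]
t=np.deg2rad(-6.2)
for name,a in(("hi",q),):
    x=(a[:,:2]-[.45,.285])@[np.cos(t),np.sin(t)];y=(a[:,:2]-[.45,.285])@[-np.sin(t),np.cos(t)]
    for s in(x>0,x<0):
        c=a[s];w=cv2.fitLine((c[:,:2]*1000).astype(np.float32),cv2.DIST_HUBER,0,.01,.01).ravel();print("lip",len(c),rect(c),w, np.degrees(np.arctan2(w[1],w[0])))
# panel face from side
f=np.load("pics/side0.npz");im,d=f["im"],f["d"];cal=r.calibration("side")
u,v=np.meshgrid(range(332,376),range(210,250));P,ok=cloud(cal,d,np.c_[u.ravel(),v.ravel()]);P=P[ok]
n=np.array([np.cos(.122),np.sin(.122),0]);e=(P-[.4276,-.1905,0])@n
P=P[(abs(e)<.03)&(P[:,2]>.045)]
for _ in range(3):
    c=P.mean(0);w=np.linalg.svd(P-c,full_matrices=False)[2][2];w*=np.sign(w[0]);P=P[abs((P-c)@w)<.004]
print("face",c,w,"yaw",np.degrees(np.arctan2(w[1],w[0])),"tilt",np.degrees(np.arcsin(w[2])),len(P))
E
```

```text
base (array([450.3, 277.7]), array([136.3,  83.9]), 82.7) 866
steel 0.055 0.075 317 (array([450. , 277.7]), array([79.5, 44.5]), 83.0)
steel 0.062 0.075 202 (array([450. , 277.8]), array([77.8, 44.5]), 83.0)
steel 0.03 0.05 568 (array([449.8, 276. ]), array([131.6,  80.3]), 82.8)
steel 0.045 0.055 291 (array([449.9, 277.1]), array([97.6, 80.1]), 83.0)
lip 157 (array([466.8, 275.6]), array([79.5, 10.7]), 83.1) [1.3474287e-01 9.9088061e-01 4.6707178e+02 2.7407632e+02] 82.25624
lip 160 (array([433.3, 279.5]), array([77. , 10.8]), 83.1) [1.2926199e-01 9.9161047e-01 4.3296863e+02 2.7964532e+02] 82.57305
face [ 0.42309149 -0.19739377  0.08978659] [ 0.99229106  0.12341633 -0.01126345] yaw 7.08976194665556 tilt -0.6453620587117374 1448
```

>>> servo_tool(motion=[[0, 30, 0, 7.1], [0, 40, 0, 7.1], [0, 40, 0, 7.1], [0, 40, 0, 7.1], [0, 40, 0, 7.1], [0, 40, 0, 7.1], [0, 40, 0, 7.1], [0, 40, 0, 7.1], [0, 40, 0, 7.1]], jaw=0.6, squeeze=55)

```text
time_s: 0.85
eef_pos: [0.4255, 0.342, 0.2394]
tcp_rot: [3.136, 0.189, 0.0]
contact_force: [0.6, -0.6, -0.3]
opening: 0.0523
```

```bash
cat > go.py <<'E'
import sys,numpy as np
from rig import r
from scipy.spatial.transform import Rotation as Ro
x,y,z,psi=map(float,sys.argv[1:5]);s=r.read_state()
M=Ro.from_rotvec(s["tcp_rot"]).as_matrix();now=np.degrees(np.arctan2(M[1,0],M[0,0]))
dw=np.array([x,y,z])-s["eef_pos"]*1000
p=np.radians(psi);E=np.array([[np.cos(p),np.sin(p),0],[np.sin(p),-np.cos(p),0],[0,0,-1]])
print("t",s["time_s"],"pos",np.round(s["eef_pos"]*1000,1),"psi",round(now,2),"toolz",np.round(M[:,2],3),"open",round(s["opening"]*1000,1),"F",np.round(s["contact_force"],1),"T",np.round(s["torque"],2))
print("twist first",round(now-psi,2),"then tool shift",np.round(E@dw,1))
E
python3 go.py 427.6 -190.5 240 7
```

```text
t 0.85 pos [425.5 342.  239.4] psi 6.89 toolz [ 0. -0. -1.] open 52.3 F [ 0.6 -0.6 -0.3] T [-0.09 -0.02 -0.01]
twist first -0.11 then tool shift [-62.8 528.8  -0.6]
```

>>> servo_tool(motion=[[-6, 40, 0, 0], [-6, 40, 0, 0], [-6, 40, 0, 0], [-6, 40, 0, 0], [-6, 40, 0, 0], [-6, 40, 0, 0], [-6, 40, 0, 0], [-6, 40, 0, 0], [-6, 40, 0, 0], [-6, 40, 0, 0]])

```text
time_s: 1.68
eef_pos: [0.4148, -0.0624, 0.2397]
tcp_rot: [-3.135, -0.199, -0.0]
contact_force: [0.9, 0.4, 0.1]
opening: 0.0528
```

>>> servo_tool(motion=[[-2, 35, 0, 0], [0, 30, 0, 0], [0, 25, 0, 0], [0, 15, 0, 0], [0, 0, 0, 0], [0, 0, 0, 0], [0, 0, 0, 0]])

```text
time_s: 2.27
eef_pos: [0.4263, -0.1643, 0.2394]
tcp_rot: [-3.135, -0.199, 0.001]
contact_force: [0.7, 0.5, -1.4]
opening: 0.0525
```

```bash
python3 go.py 427.6 -190.5 98 7; python3 - <<'E'
from rig import r
import cv2,numpy as np
from h import *
im,d=r.camera("wrist");cv2.imwrite("pics/w1.png",im[:,:,::-1])
s=r.read_state();c=r.calibration("wrist")
from scipy.spatial.transform import Rotation as Ro
T=np.eye(4);T[:3,:3]=Ro.from_rotvec(s["tcp_rot"]).as_matrix();T[:3,3]=s["eef_pos"]
W=T@c["T_tool_cam"];c["R"]=W[:3,:3].T;c["t"]=-c["R"]@W[:3,3]
v,u=np.where(blue(im)>0);P,ok=cloud(c,d,np.c_[u,v]);P=P[ok]
P=P[(P[:,2]>.115)&(abs(P[:,0]-.428)<.05)&(abs(P[:,1]+.19)<.09)];print(len(P),rect(P),np.median(P[:,2]))
E
```

```text
t 2.2667 pos [ 426.3 -164.3  239.4] psi 7.26 toolz [-0.001  0.001 -1.   ] open 52.5 F [ 0.7  0.5 -1.4] T [-0.03  0.01 -0.06]
twist first 0.26 then tool shift [ -1.9  26.2 141.4]
1853 (array([ 427.7, -187.8]), array([ 12.2, 107.7]), 6.5) 0.12623934597002692
```

View pics/w1.png

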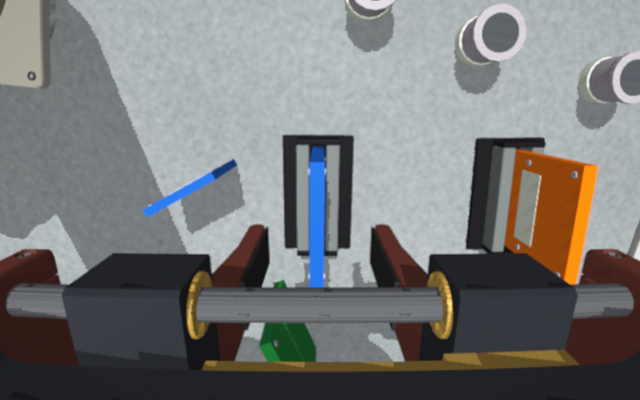

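The blue panel (317,200) stands between the fingers, and the orange one is well off at (555,215). Now I descend.

>>> servo_tool(motion=[[-1, 13, 0, 0.3], [-1, 13, 0, 0], [0, 0, 30, 0], [0, 0, 35, 0], [0, 0, 35, 0], [0, 0, 25, 0], [0, 0, 16, 0], [0, 0, 0, 0], [0, 0, 0, 0]])

```text
time_s: 3.07
eef_pos: [0.4277, -0.1907, 0.0983]
tcp_rot: [-3.135, -0.192, 0.003]
contact_force: [-0.1, -0.5, 0.8]
opening: 0.053
```

```bash
python3 go.py 427.6 -190.5 98 7
```

```text
t 3.0667 pos [ 427.7 -190.7   98.3] psi 7.0 toolz [-0.002  0.001 -1.   ] open 53.0 F [-0.1 -0.5  0.8] T [-0.12 -0.05 -0.02]
twist first 0.0 then tool shift [-0.1 -0.2  0.3]
```

>>> servo_tool(motion=[[0, 0, 0, 0], [0, 0, 0, 0], [0, 0, 0, 0], [0, 0, 0, 0], [0, 0, 0, 0], [0, 0, 0, 0], [0, 0, 0, 0], [0, 0, 0, 0]], jaw=0, squeeze=55)

```text
time_s: 3.73
eef_pos: [0.4281, -0.1911, 0.0989]
tcp_rot: [3.136, 0.191, 0.0]
contact_force: [-0.6, -0.2, 5.3]
opening: 0.0118
```

>>> servo_tool(motion=[[0, 0, -5, 0], [0, 0, -10, 0], [0, 0, -20, 0], [0, 0, -25, 0], [0, 0, -25, 0], [0, 0, -25, 0], [0, 0, -20, 0], [0, 0, -10, 0], [0, 0, 0, 0], [0, 0, 0, 0]])

```text
time_s: 4.57
eef_pos: [0.4278, -0.191, 0.2387]
tcp_rot: [3.135, 0.191, 0.001]
contact_force: [0.5, 0.3, -1.8]
opening: 0.0122
```

```bash
python3 go.py 427.6 -190.5 238 7; python3 go.py 450.1 277.7 238 -7.1;
```

```text
t 4.5667 pos [ 427.8 -191.   238.7] psi 6.96 toolz [ 0.001 -0.    -1.   ] open 12.2 F [ 0.5  0.3 -1.8] T [-0.08  0.06  0.03]
twist first -0.04 then tool shift [-0.2 -0.5  0.7]
t 4.5667 pos [ 427.8 -191.   238.7] psi 6.96 toolz [ 0.001 -0.    -1.   ] open 12.2 F [ 0.5  0.3 -1.8] T [-0.08  0.06  0.03]
twist first 14.06 then tool shift [ -35.8 -467.8    0.7]
```

>>> servo_tool(motion=[[0, 0, 0, 4.7], [0, 0, 0, 4.7], [0, 0, 0, 4.7], [-2, -10, 0, 0], [-2, -20, 0, 0], [-2, -30, 0, 0], [-2, -30, 0, 0], [-2, -30, 0, 0], [-2, -30, 0, 0], [-2, -30, 0, 0]])

```text
time_s: 5.4
eef_pos: [0.4351, -0.0088, 0.2375]
tcp_rot: [-3.136, 0.192, 0.004]
contact_force: [1.1, -0.8, -2.4]
opening: 0.0121
```

>>> servo_tool(motion=[[-2, -30, 0, 0], [-2, -30, 0, 0], [-2, -30, 0, 0], [-2, -30, 0, 0], [-2, -30, 0, 0], [-2, -30, 0, 0], [-2, -30, 0, 0], [-2, -20, 0, 0], [-2, -10, 0, 0], [0, 0, 0, 0]])

```text
time_s: 6.23
eef_pos: [0.4473, 0.2312, 0.2375]
tcp_rot: [3.135, -0.189, -0.003]
contact_force: [0.6, -0.3, -2.0]
opening: 0.0116
```

```bash
python3 go.py 450.1 277.7 180 -7.1;
```

```text
t 6.2333 pos [447.3 231.2 237.5] psi -6.9 toolz [-0.002 -0.001 -1.   ] open 11.6 F [ 0.6 -0.3 -2. ] T [-0.13  0.07 -0.01]
twist first 0.2 then tool shift [ -3.  -46.5  57.5]
```

>>> servo_tool(motion=[[-1, -16, 0, 0.2], [-1, -16, 0, 0], [-1, -10, 10, 0], [0, -4, 20, 0], [0, 0, 10, 0], [0, 0, 5, 0], [0, 0, 0, 0], [0, 0, 0, 0], [0, 0, 0, 0]])

```text
time_s: 6.98
eef_pos: [0.4516, 0.2753, 0.1942]
tcp_rot: [-3.135, 0.202, -0.001]
contact_force: [-0.1, 0.7, -1.5]
opening: 0.0113
```

```bash
python3 go.py 450.1 277.7 190 -7.1; python3 - <<'E'
from rig import r
from h import *
im,d=r.camera("side");cv2.imwrite("pics/side1.png",cv2.resize(im[60:220,130:330],(800,640))[:600,:,::-1]);cal=r.calibration("side")
v,u=np.where(blue(im)>0);P,ok=cloud(cal,d,np.c_[u,v]);P=P[ok]
P=P[(np.abs(P[:,:2]-[.45,.278])<.09).all(1)&(P[:,2]>.08)]
for _ in range(3):
    c=P.mean(0);w=np.linalg.svd(P-c,full_matrices=False)[2][2];w*=np.sign(w[0]);P=P[abs((P-c)@w)<.004]
print("face",c,"yaw",np.degrees(np.arctan2(w[1],w[0])),"tilt",np.degrees(np.arcsin(w[2])),len(P))
n=np.array([.9923,-.1236]);print("across mid",((P[:,:2]-[.4501,.2777])@n).mean()*1000+6)
t=np.array([.1236,.9923]);y=(P[:,:2]-[.4501,.2777])@t*1000
print("y range",np.percentile(y,[1,99]),"z range",np.percentile(P[:,2]*1000,[1,99]))
lo=[(a,P[(y>a)&(y<a+8),2].min()*1000,P[(y>a)&(y<a+8),2].max()*1000) for a in range(-50,45,15)];print(np.round(lo,0).tolist())
E
```

```text
t 6.9833 pos [451.6 275.3 194.2] psi -7.37 toolz [ 0.001  0.    -1.   ] open 11.3 F [-0.1  0.7 -1.5] T [-0.1   0.16 -0.02]
twist first -0.27 then tool shift [-1.8 -2.2  4.2]
face [0.44490372 0.25857531 0.15984759] yaw -6.347050349581383 tilt -0.1907496031284142 478
across mid 3.0779728058410125
y range [-59.34038193  52.68874115] z range [105.57979797 222.96290672]
[[-50.0, 104.0, 223.0], [-35.0, 107.0, 224.0], [-20.0, 104.0, 229.0], [-5.0, 106.0, 136.0], [10.0, 106.0, 138.0], [25.0, 107.0, 180.0], [40.0, 105.0, 224.0]]
```

View pics/side1.png

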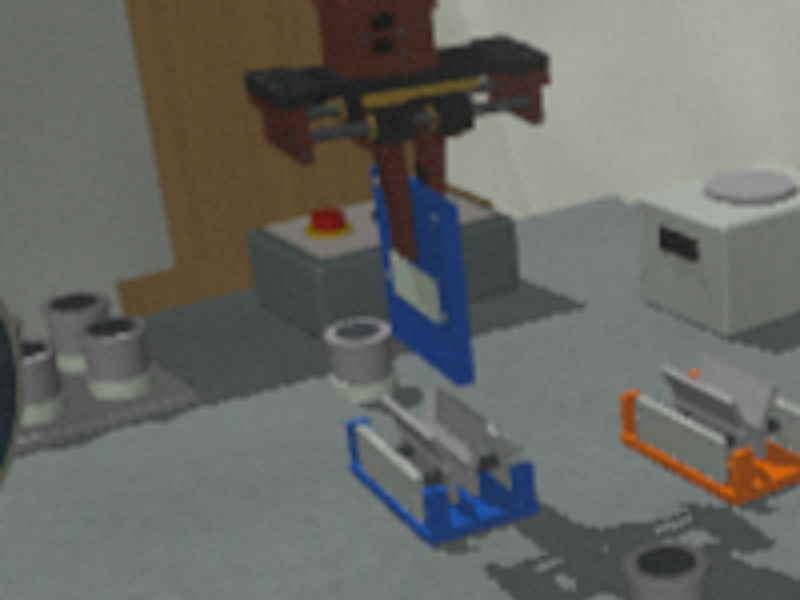

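The panel hangs upright and level above the blue clip (side crop: panel at (430,280), clip at (440,480)). I make a small correction, then go down.

>>> servo_tool(motion=[[-1, -1, 0, -0.3], [-1, -1, 0, 0], [0, 0, 15, 0], [0, 0, 20, 0], [0, 0, 10, 0], [0, 0, 0, 0], [0, 0, 0, 0]])

```text
time_s: 7.62
eef_pos: [0.4493, 0.2778, 0.1485]
tcp_rot: [3.135, -0.193, -0.001]
contact_force: [0.2, 0.3, -1.7]
opening: 0.0119
```

```bash
python3 go.py 450.1 277.7 100 -7.1
```

```text
t 7.6167 pos [449.3 277.8 148.5] psi -7.03 toolz [-0.001 -0.001 -1.   ] open 11.9 F [ 0.2  0.3 -1.7] T [-0.01  0.06  0.  ]
twist first 0.07 then tool shift [ 0.8  0.1 48.5]
```

>>> servo_tool(motion=[[0.5, 0, 6, 0], [0, 0, 6, 0], [0, 0, 5, 0], [0, 0, 4, 0], [0, 0, 4, 0], [0, 0, 0, 0]])

```text
time_s: 8.12
eef_pos: [0.4502, 0.2782, 0.1237]
tcp_rot: [-3.135, 0.193, -0.001]
contact_force: [-0.4, 1.5, -0.0]
opening: 0.0116
```

>>> servo_tool(motion=[[0, 0, 4, 0], [0, 0, 4, 0], [0, 0, 4, 0], [0, 0, 3, 0], [0, 0, 0, 0]])

```text
time_s: 8.53
eef_pos: [0.4501, 0.278, 0.1085]
tcp_rot: [-3.135, 0.193, -0.0]
contact_force: [-1.9, 1.5, -2.0]
opening: 0.0118
```

```bash
python3 go.py 450.1 277.7 100 -7.1
```

```text
t 8.5333 pos [450.1 278.  108.5] psi -7.04 toolz [ 0.  0. -1.] open 11.8 F [-1.9  1.5 -2. ] T [0.42 0.29 0.05]
twist first 0.06 then tool shift [0.1 0.3 8.5]
```

The force is lower than expected, so I check for slip before going on.

```bash
cat > chk.py <<'E'
import sys
from rig import r
from h import *
im,d=r.camera("side");cv2.imwrite(f"pics/{sys.argv[1]}.png",cv2.resize(im[100:210,170:310],(760,597),interpolation=cv2.INTER_CUBIC)[:,:,::-1]);cal=r.calibration("side")
v,u=np.where(blue(im)>0);P,ok=cloud(cal,d,np.c_[u,v]);P=P[ok]
P=P[(np.abs(P[:,:2]-[.45,.278])<.09).all(1)&(P[:,2]>.07)]
for _ in range(3):
    c=P.mean(0);w=np.linalg.svd(P-c,full_matrices=False)[2][2];w*=np.sign(w[0]);P=P[abs((P-c)@w)<.004]
print("yaw",np.degrees(np.arctan2(w[1],w[0])),"tilt",np.degrees(np.arcsin(w[2])),len(P))
n=np.array([.9923,-.1236]);print("across mid",((P[:,:2]-[.4501,.2777])@n).mean()*1000+6)
y=(P[:,:2]-[.4501,.2777])@[.1236,.9923]*1000
print("y range",np.percentile(y,[1,99]),"top z",np.percentile(P[:,2]*1000,[98,100]))
print([(a,round(float(P[(y>a)&(y<a+10),2].max()*1000))) for a in range(-55,50,10) if ((y>a)&(y<a+10)).any()])
E
python3 chk.py side2
```

```text
yaw -6.091713713225572 tilt -0.906292604130571 229
across mid 1.541032052521242
y range [-57.58515067  53.85065249] top z [137.40847754 138.22993051]
[(-55, 137), (-45, 138), (-35, 138), (-25, 138), (-15, 137), (-5, 135), (35, 117), (45, 138)]
```

View pics/side2.png

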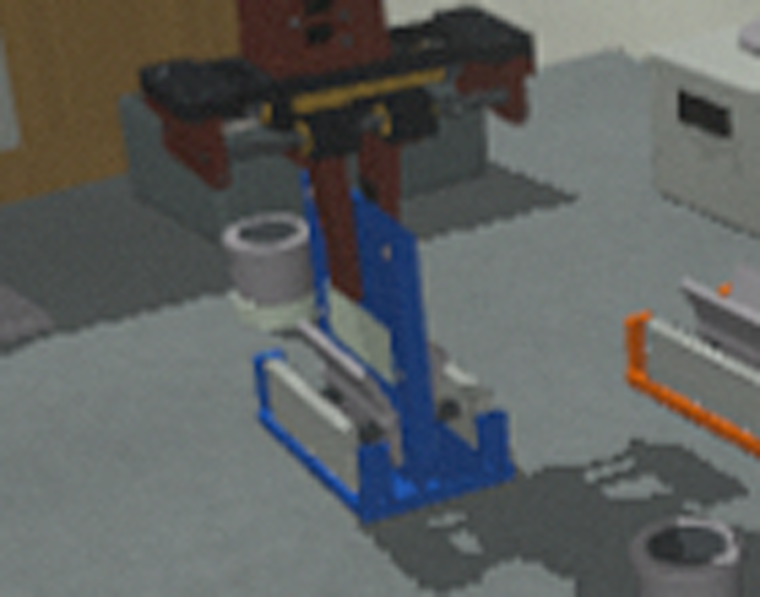

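The panel is between the jaws, level, with its top at 138 mm (130 is home) and no slip. I push the last 8 mm slightly past the floor and watch the force.

>>> servo_tool(motion=[[0, 0, 2.5, 0], [0, 0, 2.5, 0], [0, 0, 1.5, 0], [0, 0, 1.5, 0], [0, 0, 0, 0]])

```text
time_s: 9.0
eef_pos: [0.4503, 0.278, 0.101]
tcp_rot: [-3.135, 0.193, -0.001]
contact_force: [-1.2, 1.6, 5.0]
opening: 0.0119
```

```bash
python3 go.py 450.1 277.7 100 -7.1
```

```text
t 9.0 pos [450.3 278.  101. ] psi -7.03 toolz [ 0.001  0.    -1.   ] open 11.9 F [-1.2  1.6  5. ] T [-0.03  0.39 -0.01]
twist first 0.07 then tool shift [-0.2  0.3  1. ]
```

>>> servo_tool(motion=[[0, 0, 1, 0], [0, 0, 1, 0], [0, 0, 0, 0]])

```text
time_s: 9.25
eef_pos: [0.4504, 0.278, 0.1009]
tcp_rot: [-3.135, 0.193, -0.001]
contact_force: [-6.9, -1.9, 27.0]
opening: 0.0117
```

>>> servo_tool(motion=[[0, 0, 1, 0], [0, 0, 0, 0]])

```text
time_s: 9.42
eef_pos: [0.4504, 0.278, 0.1009]
tcp_rot: [-3.135, 0.193, -0.001]
contact_force: [-8.9, -4.8, 39.9]
opening: 0.0116
```

```bash
python3 go.py 450.1 277.7 100 -7.1; python3 chk.py side3
```

```text
t 9.4167 pos [450.4 278.  100.9] psi -7.04 toolz [ 0.001  0.    -1.   ] open 11.6 F [-8.9 -4.8 39.9] T [-0.89  2.37  0.08]
twist first 0.06 then tool shift [-0.3  0.3  0.9]
yaw -6.139250029014474 tilt -1.6632971761586215 207
across mid 1.9300879431797044
y range [-58.16742715  56.11338642] top z [129.82376586 135.23988453]
[(-55, 130), (-45, 130), (-35, 129), (-25, 130), (-15, 135), (25, 94), (35, 113), (45, 125)]
```

It is on the floor: a hard stop at 100.9 mm, with the panel's top at 130 mm. I ease off, open and rise.

>>> servo_tool(motion=[[0, 0, -1.5, 0], [0, 0, -1.5, 0], [0, 0, 0, 0]])

```text
time_s: 9.72
eef_pos: [0.4501, 0.278, 0.101]
tcp_rot: [-3.135, 0.193, -0.0]
contact_force: [-3.0, 0.5, 7.2]
opening: 0.0117
```

>>> servo_tool(motion=[[0, 0, 0, 0], [0, 0, 0, 0], [0, 0, 0, 0], [0, 0, 0, 0], [0, 0, 0, 0], [0, 0, 0, 0]], jaw=0.5)

```text
time_s: 10.22
eef_pos: [0.45, 0.2777, 0.1005]
tcp_rot: [3.135, -0.193, -0.0]
contact_force: [-0.3, 0.7, 0.4]
opening: 0.0434
```

>>> servo_tool(motion=[[0, 0, -8, 0], [0, 0, -16, 0], [0, 0, -25, 0], [0, 0, -30, 0], [0, 0, -30, 0], [0, 0, -30, 0], [0, 0, -15, 0], [0, 0, 0, 0], [0, 0, 0, 0]])

```text
time_s: 10.97
eef_pos: [0.4503, 0.278, 0.2557]
tcp_rot: [-3.134, 0.193, -0.003]
contact_force: [0.3, 0.3, 0.2]
opening: 0.044
```

```bash
python3 go.py 450.1 277.7 100 -7.1; python3 chk.py side4; python3 - <<'E'
from rig import r
from h import *
im,d=r.camera("top");cal=r.calibration("top")
for tag,I,D in(("0",*[np.load("pics/top0.npz")[k] for k in("im","d")]),("now",im,d)):
    h=cv2.cvtColor(I,cv2.COLOR_RGB2HSV);v,u=np.where(cv2.inRange(h,(5,150,80),(20,255,255))>0)
    P,ok=cloud(cal,D,np.c_[u,v]);P=P[ok];P=P[P[:,2]>.115];P=P[P[:,1]<0];print("orange",tag,rect(P))
E
```

```text
t 10.9667 pos [450.3 278.  255.7] psi -7.04 toolz [ 0.002  0.001 -1.   ] open 44.0 F [0.3 0.3 0.2] T [-0.06  0.08 -0.04]
twist first 0.06 then tool shift [ -0.2   0.3 155.7]
yaw -5.792930054696201 tilt -1.262636408600138 332
across mid 0.6839468501406376
y range [-56.64194583  54.7661704 ] top z [129.79413632 131.27710149]
[(-55, 129), (-45, 130), (-35, 131), (-25, 130), (-15, 130), (-5, 129), (5, 130), (15, 130), (25, 131), (35, 129), (45, 130)]
orange 0 (array([ 647.8, -163.8]), array([ 13.5, 108. ]), 7.6)
orange now (array([ 647.6, -163.8]), array([ 13.4, 108.3]), 7.3)
```

View pics/side4.png

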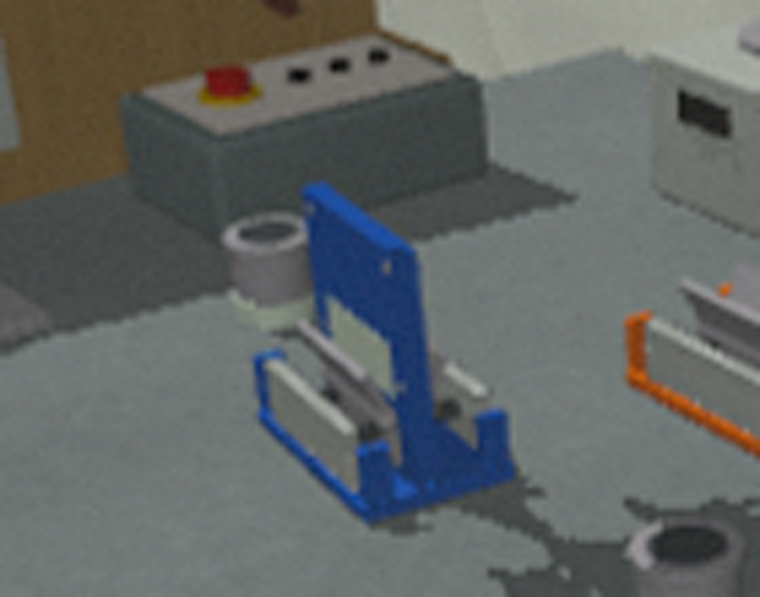

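The panel stands upright in the clip at (370,300) with the gripper clear, its top edge level at 130 mm. The orange panel has not moved.

```bash
python3 -c "from rig import r;print(r.close_job())"
```

```text
the job is handed in; nothing more can be done
None
```

The blue cover panel is in the blue spring clip slot, pushed down to the floor and released. I handed the job in at about 11 s of the 40 s allowed.

- **Fit in the slot:** the top edge is level at about 130 mm, which is the fully home height. The panel is about 1 mm off centre both across and along the slot. It leans about 1.3° and is within about 1.3° of the slot's direction.
- **Floor contact:** it met a hard stop at the expected height. The wrist force reached about 40 N pressing on the floor, well under the 120 N limit.
- **Release:** the gripper is open and 155 mm above where it let go, with no contact force.
- **Orange panel:** it moved 0.2 mm by measurement, which is within noise.

One reading differed from expectation. I saw almost no push force at the one point I checked between the jaws, not the 10–20 N described. The side camera showed the panel had not slipped in the grip, so I went on. No check failed.

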